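# Prove the weld jig's two part-present switches

### The arm

A 6-joint arm with a two-finger parallel gripper is mounted at the origin on the work surface. World frame = base frame: x ahead of the robot, y to its left, z up, the work surface at z = 0. Lengths are in mm, angles in rad, forces in N, time in s.
With the tool pointing down it reaches from about 325 to 1000 mm from the base axis. Payload 5.1 kg.
Tool frame: the origin (TCP) lies between the finger pads; the fingertips stand 22 mm ahead of it and the grasp point (between the pads) lies 3 mm ahead of it; z points along the fingers, y is the line along which they close (so a half turn about z gives the same grasp; the last joint's range is limited). The gripper opens to 85 mm and grips with 20 to 120 N. Pads are 22 mm wide; open, the fingers measure 114 mm over their backs; the gripper's body (76 mm by 85 mm) begins 54 mm behind the grasp point. The pads swing forward as they close: fully open they stand 13 mm farther back than shut.
Start: joints at [1.216, 0.124, 1.65, -0, 1.367, -0.083], TCP at [174.524, 626.12, 215.222] pointing down, gripper open.
Joint ranges: [-2.61, 2.61], [-1.02, 2.33], [0.03, 2.71], [-1.35, 4.49], [0.32, 2.68], [-2.91, 2.91]. Speed limits (rad/s): [2.57, 2.57, 3.14, 3.14, 3.14, 3.14].

### API

Orientations are given as a rotation vector (axis times angle).
In Python, from rig import read_state, camera, close_job gives the robot as it stands.
- The arm moves only by the shell command python3 -m jog 'ROWS' [FORCE]. ROWS is JSON, a list that holds one entry, the list of rows, each a list of 7 numbers: the shift along the tool's x, y, z in units of 50 mm (1.0 is 50 mm), then the turn, a rotation vector about the tool's x, y, z in units of 5 degrees (1.0 is 5 degrees), then the finger opening in mm, from 0 to 85.4. In form: [[[x, y, z, rx, ry, rz, grip], ...]]. A call has 1 to 12 rows; each row shifts and turns the commanded pose from where the row before left it, along the tool's axes as they then stand; what a row does not reach is not made up. A row lasts 1/8 s, in which the tool goes at most 62.5 mm and 10.7 degrees, less where a joint would pass 70% of its speed; a pose out of reach is approached as far as the arm can. A call is refused whole if a number of a shift passes 1 or a number of a turn 1, either way. A call with a gripper value outside its range is refused whole. The fingers move at their own pace and stop on an object; FORCE is the grip in N (left out, the last holds). Time passes only in rows, so rows that do not move let the fingers close. It gives the time, the measured TCP pose, the force, the opening and the grip force at its end, in the units of the state.
- read_state(): the state, without advancing time (a new reading comes with each control period).
- camera(name): name is "scene" or "top" or "wrist"; returns a dict with "image" (480x640x3 uint8, blue, green, red), "depth" (480x640 float32, mm along the optical axis (not along the pixel's ray), 0 where there is no reading), "mtx" (3x3 intrinsics, pixels), "rvec" (rotation vector, rad) and "tvec" (3), from world to camera coordinates, as OpenCV has them; the wrist camera has in their place "mount" (4x4, takes a point from camera to tool coordinates, whose origin is the TCP and whose axes are the flange's). Camera axes: x right, y down, z forward; pixel columns grow to the right and rows downward; lengths in mm; the calibration is good to about 2 mm. A picture is of the moment at which its call begins: read the wrist's pose just before it.
- close_job(): hands the job in; it is judged then, once.
The state is a dict: "clock": time; "joints": joint angles; "joint_velocities": joint speeds; "tau": joint torques, N m; "position": TCP position; "tool_rot": TCP orientation; "ft_force": force on the tool from outside, world axes, zero at the start; "wrist_torque": the same for the moment, N m; "opening": opening from 0.0 (shut) to 1.0 (fully open); "grip_force": force on a finger pad.
Only numpy, scipy, OpenCV 4.12 (cv2) and the standard library are available. Lean on these libraries where they do the work, as an engineer would, in place of code of your own. Each camera call takes 0.05 s, during which the arm holds its last target. There are 200 camera calls.

### The job

Take the turned steel test punch from its wooden pad and with its foot push the sprung plunger of the low switch all the way in until it meets its stop, hold it there for about a second and let it spring back; then do the same to the tall switch. Press firmly but do not ram the switches. Finally stand the punch upright again near the middle of its wooden pad, and leave everything else on the table where it is.

Things in the scene. Friction and masses are not known exactly. Their poses are not given: they have to be found in the camera images.
- punch: turned steel test punch, round, standing upright: 105 mm tall; foot 26 mm across from 0 to 44 mm height, handle 22 mm across from 48 to 98 mm, tapering above; about 0.3 kg. Origin: centre of the foot's flat underside; z up along its axis. Grip the handle around 75 mm height with the fingers along its axis
- pad: square wooden pad 80 x 80 x 12 mm fixed to the table, the punch's place. Origin: centre of its underside (the punch stands 12 mm above it)
- low_switch: low part-present switch: grey post 50 x 50 mm, 50 mm high, carrying an aluminium barrel 56 mm outside, 38 mm bore, 70 mm long, whose axis leans 36 degrees from vertical; rim centre at local (-42, 0, 112) mm (origin: centre of its foot's underside; local -x is the side the barrel opens to; a 90 x 80 x 12 foot plate on the table, fixed)
- tall_switch: tall part-present switch: grey post 50 x 50 mm, 102 mm high, carrying an aluminium barrel 56 mm outside, 38 mm bore, 70 mm long, whose axis leans 30 degrees from vertical; rim centre at local (-40, 0, 165) mm (origin: centre of its foot's underside; local -x is the side the barrel opens to; a 90 x 80 x 12 foot plate on the table, fixed)
- low_face (a point): centre of the outer face of the low switch's plunger, moving with it; the local z axis points OUT along the barrel's axis (up and towards local -x), so the push is along local -z. The plunger is 35 mm across with a black rubber cap that gives about 1 mm for every 8 N; sprung out, its face lies 18 mm below the barrel's rim
- tall_face (a point): centre of the outer face of the tall switch's plunger, moving with it; the local z axis points OUT along the barrel's axis (up and towards local -x), so the push is along local -z. The plunger is 35 mm across with a black rubber cap that gives about 1 mm for every 8 N; sprung out, its face lies 18 mm below the barrel's rim
- low_plunger (a joint): travel of the low switch's plunger in m: 0 sprung out, growing as it is pushed in. Stroke set in the shop, somewhere from 9 to 18 mm; the spring needs 4 N to start and up to about 13 N at the end of the stroke, then a stop is felt as a much steeper rise of force (the rubber cap only). Ramming is above 45 N
- tall_plunger (a joint): the same for the tall switch: own stroke, somewhere from 9 to 18 mm, same kind of spring and stop
- spacer: bystander: dark steel block 45 x 30 x 20 mm lying beside the pad; origin centre of underside
- nozzle: bystander: copper tube 24 mm across, 65 mm tall, standing between the switches; origin centre of underside
- gusset: bystander: dark steel angle bracket, foot 100 x 70 x 8 mm with a 78 mm high upright at its far end, behind the nozzle; origin centre of underside
- brush: bystander: brush with wooden handle lying at the right
- hammer: bystander: hammer lying at the left
- spray: bystander: white bottle 72 mm across, 200 mm tall, far left; origin centre of underside
- discs: bystander: stack of black grinding discs 125 mm across, 18 mm high, far right; origin centre of underside
Mind the look-alikes: they are no part of the job. Leave any orange look-alike of the tall_switch alone.

How it is judged (in metres and radians):
On the way, in this order (a step that is already met when the one before it is completed fails the run):
1. the low switch's plunger is held against its stop by the punch (value of joint low_plunger above 0.0095 m and contact force between punch and low_switch above 4 N and value of joint tall_plunger below 0.002 m), for 0.5 s.
2. the low plunger has sprung back, and the tall switch's plunger is held against its stop by the punch (value of joint tall_plunger above 0.0145 m and contact force between punch and tall_switch above 4 N and value of joint low_plunger below 0.002 m), for 0.5 s.
At the end, for the whole second after the job is handed in: The punch stands upright (within 6 degrees) and at rest on its wooden pad, its axis within 32 mm of the pad's centre; both plungers are sprung out (less than 2 mm in); every bystander is within 30 mm of where it began (horizontal distance between punch and pad below 0.032 m and z of punch in the frame of pad between 0.009 and 0.015 m and angle between punch's own z axis and vertical below 0.1 rad and linear speed of punch below 0.02 m/s and value of joint each of low_plunger, tall_plunger below 0.002 m and distance of each of spacer, nozzle, gusset, brush, hammer, spray, discs from where it was at the start of the episode below 0.03 m); the robot touches nothing.
It fails at once if a switch is rammed: the punch bears on it with more than 45 N (contact force between punch and low_switch above 45 N or contact force between punch and tall_switch above 45 N).
It fails at once if the arm itself presses on a switch with more than 15 N (contact force between the arm and low_switch above 15 N or contact force between the arm and tall_switch above 15 N).
It fails at once if a bystander is shoved more than 30 mm (distance of any of spacer, nozzle, gusset, brush, hammer, spray, discs from where it was at the start of the episode above 0.03 m).
It also fails if it takes over 64 s, if anything falls off the work surface, if the arm or the gripper's body presses on something with over 40 N, if the wrist force passes 120 N, or if a joint passes its speed limit or range.

## Working session

There is one attempt and no reset: what is moved stays moved. The work goes in short steps, Python scripts to look and compute and a shell command to move; the robot and the scene stay as the last step left them, time stands still between calls to the robot, and variables do not carry over. Pictures are saved under pics/ and viewed, at most 10 in all, crops included, and the job is handed in when it is done.

```bash
ls; mkdir -p pics; python3 - <<'E'
from rig import *
import cv2,numpy as np,pickle
s=read_state();print(s)
for n in("scene","top"):
    c=camera(n);pickle.dump(c,open(f"pics/{n}.pkl","wb"));cv2.imwrite(f"pics/{n}.png",c["image"])
    R=cv2.Rodrigues(np.array(c["rvec"]))[0];print(n,-R.T@np.array(c["tvec"]).ravel(),R[2],c["mtx"])
E
```

```text
pics
{'clock': 0.0, 'joints': array([ 1.21640706e+00,  1.24502521e-01,  1.65166996e+00, -1.52058587e-05,
        1.36747935e+00, -8.26128445e-02]), 'joint_velocities': array([ 0.00108696, -0.00015725, -0.00014597,  0.00091339, -0.00074524,
       -0.00091374]), 'tau': array([-5.16720102e-04, -4.23620474e+01, -3.65445006e+01, -1.05092792e-05,
        7.03549973e-03,  4.85902476e-06]), 'position': array([174.30646059, 625.53150796, 213.9571032 ]), 'tool_rot': array([-0.42552925, -3.11220279,  0.00316228]), 'ft_force': array([ 0.42779072,  0.14520148, -1.00084116]), 'wrist_torque': array([-0.0473229 ,  0.00585744,  0.0070035 ]), 'grip_force': 0.0, 'opening': 0.9997466427191847}
scene [1557.12441093  321.2024271   873.47921968] [-0.79549512 -0.23607253 -0.55808357] [[588.3188133    0.         312.48256484]
 [  0.         588.3188133  252.2496314 ]
 [  0.           0.           1.        ]]
top [ 182.02545353  -16.79997291 1639.21747458] [ 0.17520119  0.00825504 -0.98449804] [[622.21625736   0.         329.20244374]
 [  0.         622.21625736 248.97578999]
 [  0.           0.           1.        ]]
```

```bash
sleep 1; ls pics
```

```text
scene.pkl
scene.png
top.pkl
top.png
```

View pics/scene.png

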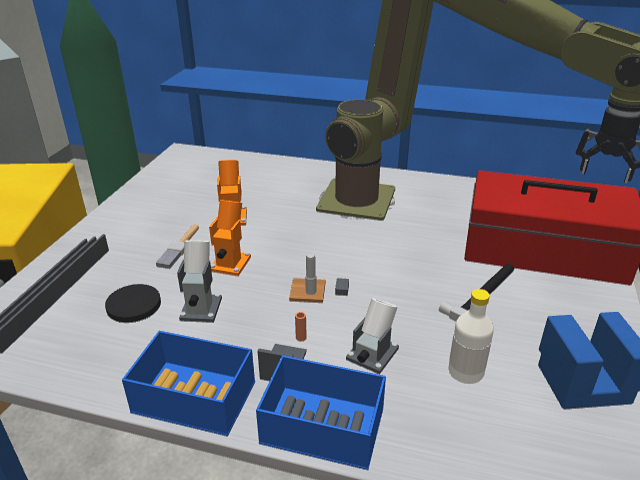

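View pics/top.png

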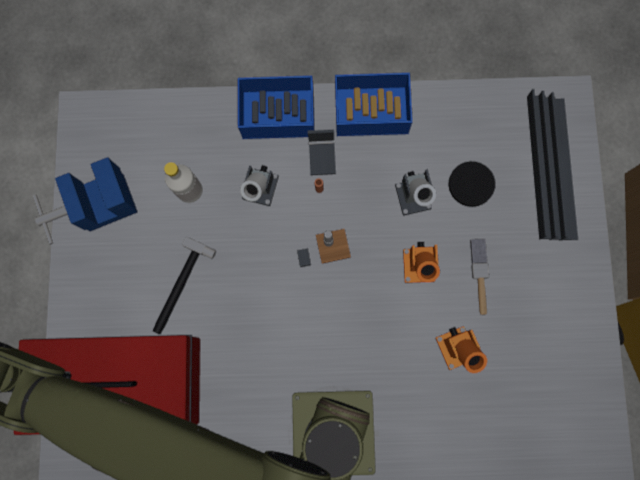

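Scene: the punch stands on its pad at (311,270), with the low switch at (373,335) and the tall grey one at (199,285). The orange look-alikes are at (230,230). Top: pad (333,246), punch (328,238), low rim (252,189), tall rim (424,195).

```bash
cat > h.py <<'E'
import numpy as np,cv2,pickle
def load(n): return pickle.load(open(f"pics/{n}.pkl","rb"))
def cam(c):
    R=cv2.Rodrigues(np.array(c["rvec"]))[0]; return R.T,-R.T@np.array(c["tvec"]).ravel()
def cloud(c):
    R,o=cam(c);v,u=np.mgrid[:480,:640];d=c["depth"];K=c["mtx"]
    return (np.dstack([(u-K[0,2])/K[0,0]*d,(v-K[1,2])/K[1,1]*d,d])@R.T)+o
def ray(c,uv,z):
    R,o=cam(c);d=R@np.linalg.inv(c["mtx"])@np.array([*uv,1.]);return o+d*(z-o[2])/d[2]
E
python3 - <<'E'
from h import *
c=load("top");P=cloud(c);im=c["image"]
big=[cv2.resize(im[y-32:y+32,x-35:x+35],None,fx=5.5,fy=5.5,interpolation=cv2.INTER_CUBIC) for x,y in((258,186),(416,190),(325,246))]
cv2.imwrite("pics/crop.png",cv2.resize(np.hstack(big),(800,244)))
for n,(x,y) in dict(low=(258,186),tall=(416,190)).items():
    Q=P[y-32:y+32,x-35:x+35]; z=Q[...,2]
    m=((z>7)&(z<17)).astype(np.uint8)
    k,l,s,ce=cv2.connectedComponentsWithStats(m);i=1+s[1:,4].argmax()
    r=cv2.minAreaRect(Q[l==i][:,:2].astype(np.float32));print(n,"foot",r)
    g=im[y-32:y+32,x-35:x+35].mean(2)
    top=z>z.max()-12
    print(z.max(),Q[top].mean(0))
    # bore dark blob
    zr={'low':112,'tall':165}[n]
    # rim bright ring: outer contour of bright high pixels
    for t in (45,60,80):
        b=((g<t)).astype(np.uint8);k,l,s,ce=cv2.connectedComponentsWithStats(b)
        for i in range(1,k):
            if 30<s[i,4]<400:
                uv=ce[i]+[x-35,y-32];print(t,s[i],uv,ray(c,uv,zr))
# pad & punch
Q=P;z=Q[...,2];hsv=cv2.cvtColor(im,cv2.COLOR_BGR2HSV)
m=np.zeros((480,640),np.uint8);m[220:270,305:360]=1
w=((hsv[...,0]<20)&(hsv[...,1]>80)&(m>0))
print("pad",cv2.minAreaRect(Q[w&(abs(z-12)<6)][:,:2].astype(np.float32)),np.median(z[w]))
pk=(m>0)&(z>95);print("punch top",Q[pk].mean(0),pk.sum(),z[m>0].max())
s=load("scene");S=cloud(s);
q=S[240:300,285:335].reshape(-1,3)
for a,b in((60,100),(20,50)):
    k=q[(q[:,2]>a+5)&(q[:,2]<b)];print("scene punch",k.mean(0),len(k))
E
```

```text
low foot ((637.2186279296875, 152.75726318359375), (42.4907112121582, 99.69435119628906), 54.17273712158203)
1639.2174745838265 [ 182.02545353  -16.79997291 1639.21747458]
45 [43 20  7 20 67] [269.25373134 184.        ] [625.91340205 144.09171555 112.        ]
45 [24 31 10 10 73] [251.46575342 189.24657534] [613.45831525 189.45230476 112.        ]
60 [37 12  7  6 31] [263.4516129  168.41935484] [667.56425229 158.56040148 112.        ]
60 [ 33  18  18  33 144] [267.23611111 187.68055556] [616.38590743 149.31073424 112.        ]
60 [23 31 12 10 85] [251.47058824 189.30588235] [613.30221295 189.44063204 112.        ]
80 [36 11  9  7 40] [263.35 168.25] [668.02208327 158.81702996 112.        ]
80 [23 12  7 14 46] [248.93478261 171.93478261] [659.34336747 195.74018239 112.        ]
80 [ 32  17  24  35 329] [268.01519757 189.82674772] [610.69252509 147.37816072 112.        ]
80 [22 30 13 11 99] [251.28282828 189.21212121] [613.56254103 189.91731568 112.        ]
tall foot ((611.9976196289062, -232.7364501953125), (95.47454071044922, 80.63909912109375), 11.645795822143555)
1639.217474583826
[... 401 characters left out ...]
46  165.        ]
60 [ 37  30  13  12 117] [423.79487179 193.56410256] [ 575.15657454 -238.76155851  165.        ]
80 [43 12  7 14 54] [426.83333333 176.44444444] [ 618.21515397 -248.46720126  165.        ]
80 [67 17  3 18 37] [449.35135135 183.56756757] [ 598.52647048 -302.44899193  165.        ]
80 [ 37  30  14  13 137] [424.29927007 193.79562044] [ 574.53806656 -239.9588592   165.        ]
pad ((480.5653991699219, -12.496944427490234), (78.1015625, 77.56826782226562), 10.775134086608887) 11.805917380112191
punch top [458.48911041  -3.53588786 272.0282046 ] 77 1639.2174745838265
scene punch [498.54063665   1.50707404  82.42378903] 118
scene punch [500.89177323   1.77547593  37.80728896] 89
```

```bash
sleep 8
```

```text
(no output)
```

View pics/crop.png

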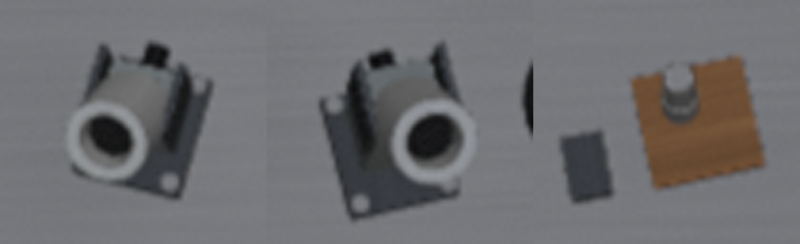

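The crop shows both bores as dark ellipses, low at (108,135) and tall at (432,137). The punch is toward the upper left of the pad. Next I move to a viewing pose near the low switch.

```bash
cat >> h.py <<'E'
from scipy.spatial.transform import Rotation as Ro
from rig import read_state,camera
def shot(n):
    s=read_state();c=camera("wrist");T=np.eye(4);T[:3,:3]=Ro.from_rotvec(s["tool_rot"]).as_matrix();T[:3,3]=s["position"]
    W=T@np.array(c["mount"]);Wi=np.linalg.inv(W);c["rvec"]=cv2.Rodrigues(Wi[:3,:3])[0];c["tvec"]=Wi[:3,3]
    c["state"]=s;pickle.dump(c,open(f"pics/{n}.pkl","wb"));cv2.imwrite(f"pics/{n}.png",c["image"]);return c
def goal(pos,zdir,ydir=None,p0=None,R0=None):
    """shift in current tool axes /50 and rotvec/5deg to reach pose"""
    s=read_state();R=Ro.from_rotvec(s["tool_rot"]).as_matrix() if R0 is None else R0;p=s["position"] if p0 is None else p0
    z=np.array(zdir,float);z/=np.linalg.norm(z);y=np.array(R[:,1] if ydir is None else ydir,float);y-=z*(y@z);y/=np.linalg.norm(y)
    G=np.column_stack([np.cross(y,z),y,z])
    print("pos",p.round(1),"shift/50",(R.T@(np.array(pos)-p)/50).round(3),"turn/5deg",(Ro.from_matrix(R.T@G).as_rotvec()/np.radians(5)).round(3));return G
E
python3 -m jog '[[[-0.85,-0.77,-0.3,0,0,0,85],[-0.85,-0.77,-0.3,0,0,0,85],[-0.85,-0.77,-0.3,0,0,0,85],[-0.85,-0.77,-0.3,0,0,0,85],[-0.85,-0.77,-0.3,0,0,0,85],[-0.85,-0.77,-0.3,0,0,0,85],[-0.85,-0.77,-0.3,0,0,0,85],[-0.85,-0.77,-0.3,0,0,0,85],[-0.85,-0.77,-0.3,0,0,0,85],[0,0,0,0,0,0,85],[0,0,0,0,0,0,85]]]'
python3 - <<'E'
from h import *
c=shot("w1");print(c["mount"],c["mtx"]);R,o=cam(c);print(o,R[:,2]);print(c["state"]["position"],c["state"]["joints"],c["state"]["clock"])
print(ray(c,(320,240),0))
E
```

```text
clock: 1.48
position: [449.7, 189.7, 349.6]
tool_rot: [-0.426, -3.111, 0.0]
ft_force: [0.4, -0.4, 0.4]
opening: 0.996
grip_force: 0.0
[[-2.52728548e-05 -9.64894499e-01 -2.62637782e-01  6.63512117e+01]
 [ 9.99999981e-01 -7.55122392e-05  1.81194379e-04  1.15531255e-01]
 [-1.94665827e-04 -2.62637773e-01  9.64894483e-01 -1.58083808e+02]
 [ 0.00000000e+00  0.00000000e+00  0.00000000e+00  1.00000000e+00]] [[338.17714382   0.         317.76550798]
 [  0.         338.17714382 238.90720386]
 [  0.           0.           1.        ]]
[385.99452567 207.62419289 507.71652802] [ 0.25185602 -0.07036406 -0.96520332]
[449.68035521 189.68182684 349.55466867] [ 2.88847360e-01 -2.89068026e-01  1.81632691e+00  4.58313739e-04
  1.61543783e+00 -1.00953834e+00] 1.475
[521.1094981  173.48744538   0.        ]
```

```bash
sleep 5
```

```text
(no output)
```

View pics/w1.png

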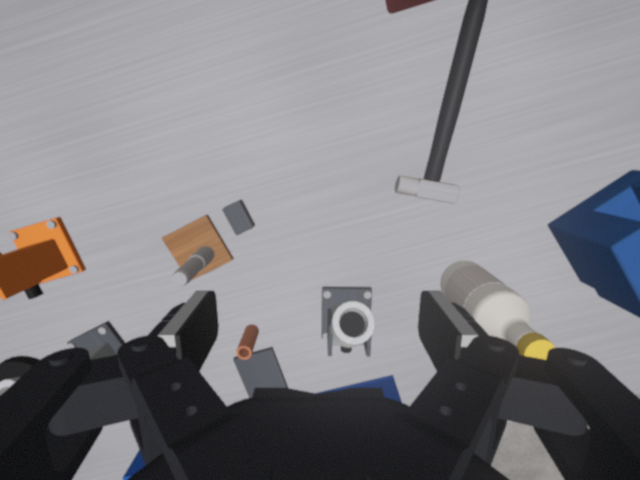

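Wrist view: the low rim ring is at (352,322) and its foot's front edge runs along row 288, columns 322–372. The pad is at (197,246) and the punch top at (181,277), leaning by perspective. The foot edge is parallel to the image rows, so the low switch's yaw is about −15.6°. Now I measure from these pixels.

```bash
python3 - <<'E'
from h import *
def largest(m):
    k,l,s,ce=cv2.connectedComponentsWithStats(m.astype(np.uint8));i=1+s[1:,4].argmax();return (l==i),s[i],ce[i]
def ringc(c,x0,x1,y0,y1,zr,t=185):
    g=c["image"].mean(2);b=np.zeros(g.shape,bool)
    sub=g[y0:y1,x0:x1];b[y0:y1,x0:x1]=sub>t
    m,s,ce=largest(b);cn=max(cv2.findContours(m.astype(np.uint8),0,1)[0],key=len)
    # rim hole: dark region inside
    h=cv2.findContours(m.astype(np.uint8),cv2.RETR_CCOMP,cv2.CHAIN_APPROX_NONE);hs=[k for k,q in zip(h[0],h[1][0]) if q[3]>=0 and len(k)>15]
    print("ring",s,"outer",cv2.fitEllipse(cn)); print("   outer c",ray(c,cv2.fitEllipse(cn)[0],zr))
    for k in hs: e=cv2.fitEllipse(k);print("   hole",e,ray(c,e[0],zr))
c=load("w1");P=cloud(c);g=c["image"].mean(2)
print("gray samples",g[322,325:380:3].round())
for t in(175,190,205): ringc(c,325,380,296,350,112,t)
# depth at the ring
print("ring depth z",[P[v,u].round(1) for v,u in((322,333),(322,371),(304,352),(340,352))])
# foot front edge
b=(g<120);pts=[]
for u in range(326,369,3):
    col=b[275:300,u];pts.append((u,275+col.argmax()))
W=np.array([ray(c,p,12)[:2] for p in pts]);vx=cv2.fitLine(W.astype(np.float32),cv2.DIST_HUBER,0,.01,.01).ravel();print("front edge",vx, "ang",np.degrees(np.arctan2(vx[1],vx[0])))
row=b[294,310:385];u=np.where(row)[0];print("side edges",[ray(c,(310+k,294),12).round(1) for k in(u[0],u[-1])])
# pad, punch
hsv=cv2.cvtColor(c["image"],cv2.COLOR_BGR2HSV);w=(hsv[...,0]<20)&(hsv[...,1]>80);q=np.zeros_like(w);q[205:290,155:240]=w[205:290,155:240]
ys,xs=np.where(q);pp=np.array([ray(c,(x,y),12)[:2] for x,y in zip(xs,ys)],np.float32);print("pad",cv2.minAreaRect(pp))
Q=P[225:290,160:225].reshape(-1,3)
for a,b2 in((105,122),(70,105),(25,52)):
    k=Q[(Q[:,2]>a)&(Q[:,2]<b2)];print("punch",a,k.mean(0).round(1),k.min(0).round(1),k.max(0).round(1),len(k))
# tops
t=load("top")
for a in((252,189),):pass
gt=t["image"].mean(2);print("top gray",gt[189,240:266].round(),gt[193,412:438].round())
for tt in(115,125):
    ringc(t,238,267,174,204,112,tt);ringc(t,408,440,178,210,165,tt)
E
```

```text
gray samples [107.  76. 118. 199. 197.  85.  70.  69.  70.  69.  70.  70.  70.  95.
 141. 200. 195. 173. 173.]
ring [333 302  42  43 720] outer ((353.42803955078125, 322.8309326171875), (41.15194320678711, 42.32524490356445), 146.1493682861328)
   outer c [610.56425404 193.01190056 112.        ]
   hole ((352.9792785644531, 322.5765686035156), (30.08453369140625, 31.64397430419922), 143.65719604492188) [610.05104402 192.53929816 112.        ]
ring [334 302  40  42 544] outer ((353.281005859375, 322.7414245605469), (39.219818115234375, 40.90288543701172), 150.18057250976562)
   outer c [610.38743982 192.85919235 112.        ]
   hole ((353.09197998046875, 322.51983642578125), (31.613590240478516, 32.99521255493164), 146.48687744140625) [610.01100295 192.70021727 112.        ]Traceback (most recent call last):
  File "<stdin>", line 14, in <module>
  File "<stdin>", line 7, in ringc
  File "<stdin>", line 3, in largest
ValueError: attempt to get argmax of an empty sequence
```

```bash
python3 - <<'E'
from h import *
def ringc(c,x0,x1,y0,y1,zr,t):
    g=c["image"].mean(2);b=np.zeros(g.shape,np.uint8);b[y0:y1,x0:x1]=g[y0:y1,x0:x1]>t
    cs,hi=cv2.findContours(b,cv2.RETR_CCOMP,cv2.CHAIN_APPROX_NONE)
    for k,q in zip(cs,hi[0]):
        if len(k)>18: e=cv2.fitEllipse(k);print("  hole" if q[3]>=0 else "  outer",np.round(e[0],1),np.round(e[1],1),ray(c,e[0],zr).round(1))
c=load("w1");P=cloud(c);g=c["image"].mean(2)
print("ring depth z",[P[v,u].round(1) for v,u in((322,335),(322,371),(304,352),(341,352))])
b=(g<120);pts=[]
for u in range(326,369,3):
    pts.append((u,275+b[275:300,u].argmax()))
W=np.array([ray(c,p,12)[:2] for p in pts]);vx=cv2.fitLine(W.astype(np.float32),cv2.DIST_HUBER,0,.01,.01).ravel();print("front edge",vx, "ang",np.degrees(np.arctan2(vx[1],vx[0])))
row=b[300,310:385];u=np.where(row)[0];print("side edges",[ray(c,(310+k,300),12).round(1) for k in(u[0],u[-1])])
hsv=cv2.cvtColor(c["image"],cv2.COLOR_BGR2HSV);w=(hsv[...,0]<20)&(hsv[...,1]>80);q=np.zeros_like(w);q[205:290,155:240]=w[205:290,155:240]
ys,xs=np.where(q);pp=np.array([ray(c,(x,y),12)[:2] for x,y in zip(xs,ys)],np.float32);print("pad",cv2.minAreaRect(pp))
Q=P[225:290,160:225].reshape(-1,3)
for a,b2 in((105,122),(70,105),(25,52)):
    k=Q[(Q[:,2]>a)&(Q[:,2]<b2)]
    if len(k):print("punch",a,k.mean(0).round(1),k.min(0).round(1),k.max(0).round(1),len(k))
t=load("top");gt=t["image"].mean(2);print("top gray",gt[189,240:266].round(),gt[193,412:438].round())
for tt in(125,140,160):
    print(tt);ringc(t,238,267,174,204,112,tt);ringc(t,408,440,178,210,165,tt)
E
```

```text
ring depth z [array([603.8, 170.1, 110.5]), array([616.7, 215.3, 110.1]), array([592.3, 197.3,  95.7]), array([628. , 185.5, 124.5])]
front edge [2.6905712e-01 9.6312422e-01 6.0433545e+02 1.9752306e+02] ang 74.39183
side edges [array([614.9, 152.3,  12. ]), array([635.1, 224.6,  12. ])]
pad ((480.25335693359375, -9.90533447265625), (77.3778076171875, 79.53152465820312), 10.932127952575684)
punch 105 [489.4   2.1 113.9] [480.   -9.7 105.1] [500.6  10.6 117.9] 261
punch 70 [487.    6.8  88. ] [479.6  -4.2  70.3] [499.3  11.4 104.9] 214
punch 25 [486.3   8.1  39.2] [477.9  -5.1  25.1] [501.9  12.7  51.9] 146
top gray [131. 146. 144. 127.  87.  82.  63.  28.  25.  23.  25.  21.  22.  24.
  20.  24.  32.  88. 138. 148. 136.  99.  85.  80.  72.  56.] [ 68.  80. 117. 148. 145. 118.  54.  21.  25.  23.  25.  28.  23.  25.
  24.  22.  25.  38.  56.  64. 100. 143. 147. 138. 122. 125.]
125
  outer [250.2 190.3] [18.6 21. ] [610.9 192.6 112. ]
  hole [250.6 190.2] [14.6 16.9] [611.1 191.6 112. ]
  outer [425.  194.6] [20.7 21.8] [ 572.4 -241.7  165. ]
  hole [424.5 194.3] [16.  17.4] [ 573.2 -240.4  165. ]
140
  outer [250.3 190.3] [17.2 19.6] [610.7 192.5 112. ]
  hole [250.5 190.4] [16.  17.7] [610.5 192.  112. ]
  outer [424.8 194.5] [19.1 20.4] [ 572.7 -241.   165. ]
  hole [424.5 194.5] [17. 18.] [ 572.9 -240.4  165. ]
160Traceback (most recent call last):
  File "<stdin>", line 22, in <module>
  File "<stdin>", line 5, in ringc
TypeError: 'NoneType' object is not subscriptable
```

Both views agree:
- **Low switch:** rim (610.4, 192.6, 112), yaw −15.6°.
- **Tall switch:** rim (572.8, −240.8, 165), yaw about 11.6°.
- **Punch:** (490, 0).
- **Pad:** (480.4, −11).

Going above the punch.

```bash
python3 -m jog '[[[-0.45,-0.86,0.5,0,0,0,85],[-0.45,-0.86,0.5,0,0,0,85],[-0.45,-0.86,0.5,0,0,0,85],[-0.44,-0.85,0.5,0,0,0,85],[0,0,0.5,0,0,0,85],[0,0,0.4,0,0,0,85],[0,0,0,0,0,0,85],[0,0,0,0,0,0,85]]]'
python3 - <<'E'
from h import *
c=shot("w2");P=cloud(c);Q=P.reshape(-1,3)
Q=Q[np.hypot(Q[:,0]-490,Q[:,1])<25]
for a,b in((112,120),(95,108),(60,95),(20,50)):
    k=Q[(Q[:,2]>a)&(Q[:,2]<b)]
    if len(k): print(a,len(k),k.mean(0).round(1),k.min(0).round(1),k.max(0).round(1))
goal([490,0.2,90],[0,0,-1])
E
```

```text
clock: 2.52
position: [490.6, 1.3, 206.1]
tool_rot: [0.423, 3.112, 0.0]
ft_force: [-0.3, -0.3, 0.5]
opening: 0.996
grip_force: 0.0
112 502 [490.2  -0.5 115.8] [481.1 -10.6 112.1] [500.1   9.  117.9]
95 83 [482.8   1.8 101.8] [480.2 -10.3  95.1] [491.   10.  107.8]
60 189 [482.8   1.8  78.4] [480.1 -10.8  60. ] [491.6  10.2  94.9]
20 121 [481.    2.1  35.8] [478.1 -12.1  20.2] [491.5  12.1  49.8]
pos [490.8   1.1 206.6] shift/50 [ 0.016 -0.023  2.332] turn/5deg [ 0.004  0.025 -0.   ]
```

```bash
sleep 5
```

```text
(no output)
```

View pics/w2.png

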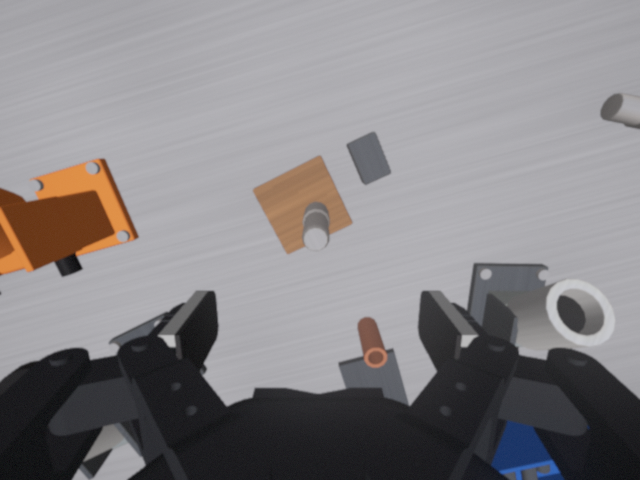

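The punch top sits midway between the fingers at (316,237), with its axis at (490.3, −0.5) within 2 mm of the tool, and nothing tall is in the way. Descend and grip.

```bash
python3 -m jog '[[[0.01,-0.03,0.8,0,0,0,85],[0,0,0.8,0,0,0,85],[0,0,0.5,0,0,0,85],[0,0,0.22,0,0,0,85],[0,0,0,0,0,0,10],[0,0,0,0,0,0,10],[0,0,0,0,0,0,10],[0,0,0,0,0,0,10],[0,0,0,0,0,0,10],[0,0,0,0,0,0,10]]]' 100; python3 -c "
from h import *
s=read_state();print(s['position'],s['ft_force'],s['opening'],s['grip_force'])"
```

```text
clock: 3.82
position: [490.5, -1.0, 90.8]
tool_rot: [0.425, 3.11, 0.0]
ft_force: [-0.7, 0.7, 6.6]
opening: 0.19
grip_force: 97.9
[490.4510198   -0.95006591  90.84870435] [-0.72011786  0.67260518  6.63631157] 0.19018555442385923 97.93060760467824
```

```bash
python3 -m jog '[[[0,0,-0.4,0,0,0,10],[0,0,-0.9,0,0,0,10],[0,0,-1,0,0,0,10],[0,0,-0.9,0,0,0,10],[-0.04,0.85,0,0,0,0,10],[-0.04,0.85,0,0,0,0,10],[-0.04,0.85,0,0,0,0,10],[-0.04,0.85,0,0,0,0,10],[0,0.75,0,0,0,0,10],[0,0.22,0,0,0,0,10]]]' 
python3 -m jog '[[[0,0,0,0,-0.9,0,10],[0,0,0,0,-0.9,0,10],[0,0,0,0,-0.9,0,10],[0,0,0,0,-0.9,0,10],[0,0,0,0,-0.9,0,10],[0,0,0,0,-0.9,0,10],[0,0,0,0,-0.9,0,10],[0,0,0,0,-0.9,0,10],[0,0,0,0,0,0,10],[0,0,0,0,0,0,10]]]'
cat >> h.py <<'E'
def axis(lean,yaw):
    a,b=np.radians([lean,yaw]);return np.array([-np.sin(a)*np.cos(b),-np.sin(a)*np.sin(b),np.cos(a)])
LOW=(np.array([610.4,192.6,112]),axis(36,-15.6));TALL=(np.array([572.8,-240.8,165]),axis(30,11.6))
E
python3 - <<'E'
from h import *
c=shot("w3");s=c["state"];print(s["position"],s["joints"].round(2),s["ft_force"],s["grip_force"],s["opening"])
r,o=LOW
goal(r+o*(15+78.85),-o)
R=Ro.from_rotvec(s["tool_rot"]).as_matrix();T=np.linalg.inv(np.array(c["mount"]))
for h in(0,3,78.85):
    p=T[:3,:3]@[0,0,h]+T[:3,3];q=c["mtx"]@p;print("axis px",h,q[:2]/q[2])
E
```

```text
clock: 5.08
position: [554.9, 209.0, 247.2]
tool_rot: [-0.422, -3.11, 0.002]
ft_force: [-0.1, -0.5, -3.4]
opening: 0.187
grip_force: 98.7
clock: 6.32
position: [555.5, 207.0, 248.8]
tool_rot: [0.342, 2.495, -0.112]
ft_force: [0.3, 1.1, -3.7]
opening: 0.182
grip_force: 98.8
[555.47238765 206.95876113 248.83318705] [ 0.46 -0.29  2.07 -0.51  0.93 -0.62] [ 0.2834126   1.07427885 -3.73757521] 98.78094564068306 0.18163976010681016
pos [555.8 207.  249.3] shift/50 [0.701 0.015 1.009] turn/5deg [-0.003 -0.01  -0.   ]
axis px 0 [317.5082578  284.45075343]
axis px 3 [317.51172623 282.14774128]
axis px 78.85 [317.57231253 241.9189101 ]
```

```bash
sleep 6
```

```text
(no output)
```

View pics/w3.png

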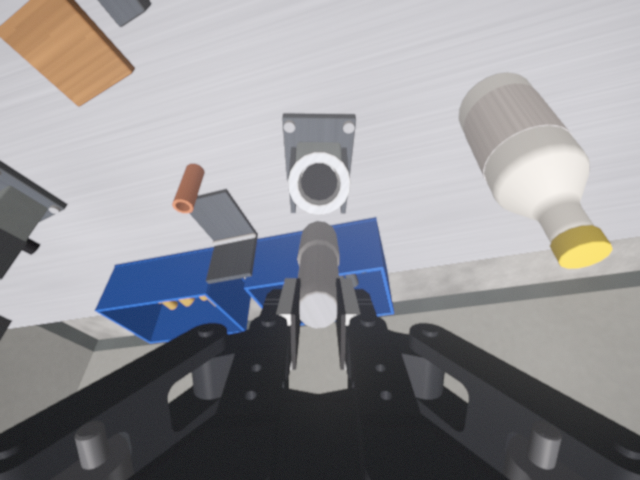

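The punch is held straight, with its foot near (318,230). The low bore is centred at (319,183), in line with the punch laterally. Move to the standoff, 15 mm off the rim, and re-measure the rim.

```bash
python3 -m jog '[[[0.35,0,0.3,0,0,0,10],[0.35,0.015,0.3,0,0,0,10],[0,0,0.25,0,0,0,10],[0,0,0.15,0,0,0,10],[0,0,0,0,0,0,10],[0,0,0,0,0,0,10]]]' 
cat > rim.py <<'E'
from h import *
def rim(c,S,off):
    """rim centre: ring ellipse near predicted pixel, ray onto the rim plane; result in tool axes"""
    r,o=S;px=cv2.projectPoints(r,c["rvec"],c["tvec"],c["mtx"],None)[0].ravel();print("pred px",px)
    g=c["image"].mean(2);x,y=px.astype(int);m=np.zeros(g.shape,np.uint8);y0,y1,x0,x1=max(y-60,0),y+60,x-60,x+60
    R,oo=cam(c);s=c["state"];Rt=Ro.from_rotvec(s["tool_rot"]).as_matrix()
    for t in(185,205,225):
        m[:]=0;m[y0:y1,x0:x1]=g[y0:y1,x0:x1]>t
        for k,q in zip(*[(a,b[0]) for a,b in[cv2.findContours(m,cv2.RETR_CCOMP,cv2.CHAIN_APPROX_NONE)]][0]):
            if len(k)<60: continue
            e=cv2.fitEllipse(k);d=R@np.linalg.inv(c["mtx"])@np.array([*e[0],1.]);w=oo+d*((r-oo)@o)/(d@o)
            if np.linalg.norm(w-r)<15: print(t,"hole" if q[3]>=0 else "outer",np.round(e[0],1),np.round(e[1],1),w.round(1),"tool err mm",(Rt.T@(w-s["position"])).round(1))
    n=np.arange(1)
E
python3 - <<'E'
from rim import *
c=shot("w4");s=c["state"];print(s["position"],s["ft_force"]);rim(c,LOW,15);r,o=LOW;goal(r+o*(15+78.85),-o)
E
```

```text
clock: 7.12
position: [557.5, 208.0, 189.2]
tool_rot: [0.342, 2.492, -0.11]
ft_force: [-0.1, 0.0, -3.6]
opening: 0.186
grip_force: 98.7
[557.50048681 207.98289947 189.19800524] [-0.06078741  0.03114257 -3.62925111]
pred px [316.70990414 235.17716483]
185 outer [312.5 217. ] [105.  125.7] [598.4 192.7 103.6] tool err mm [15.2 -3.8 94.8]
205 outer [309.2 223.5] [ 95.8 119.6] [601.7 189.1 106.6] tool err mm [10.1 -6.4 94.8]
225 outer [316.6 233.2] [61.8 63.3] [609.2 192.9 111.1] tool err mm [ 2.5 -0.7 94.8]
pos [557.4 208.1 189.3] shift/50 [ 0.017 -0.013  0.023] turn/5deg [ 0.012  0.014 -0.   ]
```

```bash
cat > f.py <<'E'
from h import *
import sys
s=read_state();r,o=LOW if sys.argv[1]=="low" else TALL
v=s["position"]-r;print("t",s["clock"],"foot depth below face",round(-18-(v@o-78.85),2),"lateral",(v-o*(v@o)).round(2),"axial F",round((s["ft_force"]+[0,0,3.6])@o,2),"F",s["ft_force"].round(1),"grip",s["grip_force"])
E
python3 -m jog '[[[0.02,-0.01,0.1,0,0,0,10],[0,0,0.2,0,0,0,10],[0,0,0.2,0,0,0,10],[0,0,0.1,0,0,0,10],[0,0,0,0,0,0,10]]]' ; python3 f.py low
python3 -m jog '[[[0,0,0.06,0,0,0,10],[0,0,0.06,0,0,0,10],[0,0,0,0,0,0,10]]]'; python3 f.py low
```

```text
clock: 7.8
position: [572.8, 202.5, 162.4]
tool_rot: [0.341, 2.495, -0.112]
ft_force: [0.5, -0.5, -2.8]
opening: 0.187
grip_force: 98.7
t 7.8 foot depth below face -2.75 lateral [-1.59 -0.12 -1.09] axial F 0.25 F [ 0.5 -0.5 -2.8] grip 98.74256652154145
clock: 8.18
position: [576.6, 202.2, 159.2]
tool_rot: [0.341, 2.493, -0.11]
ft_force: [-3.1, 0.9, -0.1]
opening: 0.187
grip_force: 99.3
t 8.175 foot depth below face 2.04 lateral [-0.48  0.29 -0.4 ] axial F 4.73 F [-3.1  0.9 -0.1] grip 99.30817834203481
```

Contact is at the expected depth with 4.7 N purely axial, so the foot is in the bore. Press on.

```bash
python3 -m jog '[[[0,0,0.04,0,0,0,10],[0,0,0.04,0,0,0,10],[0,0,0.04,0,0,0,10],[0,0,0,0,0,0,10]]]' >/dev/null; python3 f.py low
python3 -m jog '[[[0,0,0.04,0,0,0,10],[0,0,0,0,0,0,10]]]' >/dev/null; python3 f.py low
python3 -m jog '[[[0,0,0.02,0,0,0,10],[0,0,0,0,0,0,10]]]' >/dev/null; python3 f.py low
python3 -m jog '[[[0,0,0.02,0,0,0,10],[0,0,0,0,0,0,10]]]' >/dev/null; python3 f.py low
```

```text
t 8.675 foot depth below face 8.25 lateral [-0.63  0.29 -0.49] axial F 8.04 F [-5.4  2.   2.2] grip 99.7732210882532
t 8.925 foot depth below face 10.08 lateral [-0.48  0.34 -0.41] axial F 8.85 F [-4.8  0.5  3.9] grip 99.91072767006699
t 9.175 foot depth below face 10.95 lateral [-0.36  0.33 -0.32] axial F 9.76 F [-6.3  1.2  3.8] grip 100.01317388945608
t 9.425 foot depth below face 11.75 lateral [-0.17  0.36 -0.19] axial F 12.08 F [-7.9  2.2  5.4] grip 100.19538200169336
```

```bash
python3 -m jog '[[[0,0,0.02,0,0,0,10],[0,0,0,0,0,0,10]]]' >/dev/null; python3 f.py low
python3 -m jog '[[[0,0,0.014,0,0,0,10],[0,0,0,0,0,0,10]]]' >/dev/null; python3 f.py low
```

```text
t 9.675 foot depth below face 12.24 lateral [0.34 0.49 0.14] axial F 14.85 F [-9.   1.8  8.1] grip 100.65252277898253
t 9.925 foot depth below face 12.57 lateral [0.69 0.57 0.37] axial F 17.32 F [-11.4   2.2   9.4] grip 100.97469916552654
```

The force now rises 7.5 N/mm, so this is the stop. One firmer step, hold for a second, then withdraw.

```bash
python3 -m jog '[[[0,0,0.014,0,0,0,10],[0,0,0,0,0,0,10],[0,0,0,0,0,0,10]]]' >/dev/null; python3 f.py low
python3 -m jog '[[[0,0,0,0,0,0,10],[0,0,0,0,0,0,10],[0,0,0,0,0,0,10],[0,0,0,0,0,0,10],[0,0,0,0,0,0,10],[0,0,0,0,0,0,10],[0,0,0,0,0,0,10],[0,0,0,0,0,0,10]]]' >/dev/null; python3 f.py low
python3 -m jog '[[[0,0,-0.1,0,0,0,10],[0,0,-0.1,0,0,0,10],[0,0,-0.1,0,0,0,10],[0,0,-0.2,0,0,0,10],[0,0,-0.3,0,0,0,10],[0,0,-0.5,0,0,0,10],[0,0,-0.8,0,0,0,10],[0,0,-0.6,0,0,0,10],[0,0,0,0,0,0,10],[0,0,0,0,0,0,10]]]' >/dev/null; python3 f.py low
python3 - <<'E'
from h import *
r,o=TALL;s=read_state();print(s["position"],s["joints"].round(2))
R=Ro.from_rotvec(s["tool_rot"]).as_matrix()
# y horizontal, minimal turn
y=np.cross(o,[0,0,1]);y/=np.linalg.norm(y);y*=np.sign(y@R[:,1])
P=r+o*(78.85+60);print("target",P,"y",y)
goal(P,-o,y);goal([s["position"][0],s["position"][1],300],-o,y)
E
```

```text
t 10.3 foot depth below face 12.92 lateral [1.01 0.63 0.59] axial F 19.04 F [-12.4   2.2  10.9] grip 101.28600194221835
t 11.3 foot depth below face 12.89 lateral [1.04 0.64 0.6 ] axial F 19.17 F [-12.    2.3  11.3] grip 101.28350869065842
t 12.55 foot depth below face -119.51 lateral [-1.86 -0.09 -1.28] axial F 0.32 F [-0.5  0.2 -3.6] grip 98.78415421160753
[506.43769517 221.01620313 256.63231326] [ 0.54 -0.37  2.12 -0.53  1.   -0.56]
target [ 504.7929883  -254.75983468  285.24762732] y [-0.20107792  0.97957525  0.        ]
pos [506.4 221.  256.6] shift/50 [-2.375 -9.175  1.024] turn/5deg [-2.967  1.162 -4.557]
pos [506.4 221.  256.6] shift/50 [-0.509 -0.001 -0.702] turn/5deg [-2.967  1.162 -4.557]
```

Low switch done: held at the stop with 19 N for over a second, then released. Rising, turning to the tall switch's axis and crossing over.

```bash
python3 -m jog '[[[-0.5,0,-0.7,0,0,0,10],[0,0,0,-0.594,0.232,-0.912,10],[0,0,0,-0.594,0.232,-0.912,10],[0,0,0,-0.594,0.232,-0.912,10],[0,0,0,-0.594,0.232,-0.912,10],[0,0,0,-0.594,0.232,-0.912,10],[0,0,0,0,0,0,10],[0,0,0,0,0,0,10]]]'
python3 -m jog '[[[0.18,-0.93,-0.07,0,0,0,10],[0.18,-0.93,-0.07,0,0,0,10],[0.18,-0.93,-0.07,0,0,0,10],[0.18,-0.93,-0.07,0,0,0,10],[0.18,-0.93,-0.07,0,0,0,10],[0.18,-0.93,-0.07,0,0,0,10],[0.18,-0.93,-0.07,0,0,0,10],[0.18,-0.93,-0.07,0,0,0,10],[0.18,-0.93,-0.07,0,0,0,10],[0.18,-0.93,-0.07,0,0,0,10],[0,0,0,0,0,0,10],[0,0,0,0,0,0,10]]]'
python3 - <<'E'
from rim import *
c=shot("w5");s=c["state"];print(s["position"],s["ft_force"],s["joints"].round(2));rim(c,TALL,15);r,o=TALL
y=np.cross([0,0,1],-o)
goal(r+o*(15+78.85),-o,y if y@[0,1,0]>0 else -y)
E
```

```text
clock: 13.55
position: [506.4, 220.9, 299.2]
tool_rot: [-0.263, 2.607, 0.07]
ft_force: [0.2, 0.1, -3.6]
opening: 0.183
grip_force: 98.8
clock: 15.05
position: [506.7, -253.0, 284.9]
tool_rot: [-0.265, 2.607, 0.072]
ft_force: [0.1, 1.5, -4.0]
opening: 0.187
grip_force: 99.1
[ 506.65932947 -253.01363052  284.93202931] [ 0.09532387  1.45748282 -4.01583242] [-0.78 -0.33  2.02  0.47  1.18 -2.67]
pred px [316.00584086 222.1247097 ]
185 outer [311.3 218. ] [123.  137.5] [ 570.4 -245.6  163.1] tool err mm [  5.5  -5.7 137.5]
205 outer [311.5 217.9] [122.5 138.2] [ 570.3 -245.4  163.1] tool err mm [  5.6  -5.5 137.5]
225 outer [316.6 220.5] [53.8 55.4] [ 571.5 -240.6  164.3] tool err mm [  3.2  -1.  137.5]
pos [ 506.8 -252.5  285.2] shift/50 [ 0.041 -0.037  0.875] turn/5deg [0.012 0.005 0.008]
```

```bash
sleep 6
```

```text
(no output)
```

View pics/w5.png

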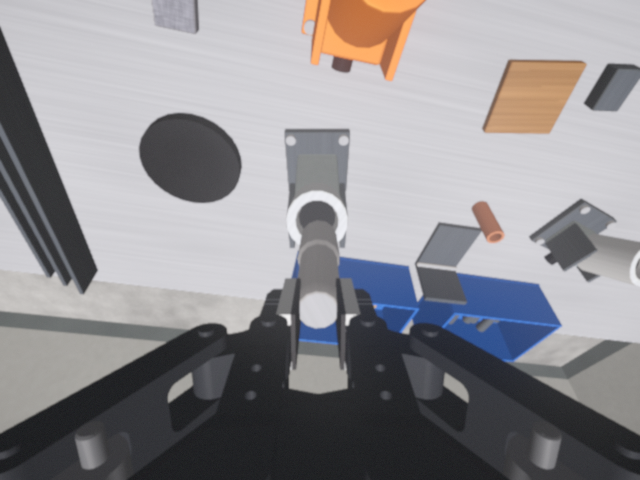

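The tall rim is at (317,220) with its foot plate square to the image, and the punch is lined up with it. The small offset matches what I saw on the low switch. Inserting.

```bash
python3 -m jog '[[[0.045,-0.035,0.3,0,0,0,10],[0,0,0.35,0,0,0,10],[0,0,0.22,0,0,0,10],[0,0,0,0,0,0,10],[0,0,0,0,0,0,10]]]'>/dev/null ; python3 f.py tall
python3 -m jog '[[[0,0,0.15,0,0,0,10],[0,0,0.2,0,0,0,10],[0,0,0.15,0,0,0,10],[0,0,0.1,0,0,0,10],[0,0,0,0,0,0,10]]]'>/dev/null ; python3 f.py tall
python3 -m jog '[[[0,0,0.06,0,0,0,10],[0,0,0.06,0,0,0,10],[0,0,0,0,0,0,10]]]'>/dev/null; python3 f.py tall
```

```text
t 15.725 foot depth below face -33.93 lateral [ 0.47 -0.7   0.18] axial F 0.49 F [-0.2  0.7 -3.1] grip 99.12468668757356
t 16.35 foot depth below face -3.11 lateral [-0.19 -0.46 -0.16] axial F -0.76 F [ 0.8  0.3 -4. ] grip 99.11818678971031
t 16.725 foot depth below face 1.65 lateral [ 0.74 -0.93  0.31] axial F 4.19 F [-2.4 -0.5 -0.2] grip 99.61082520982018
```

```bash
python3 -m jog '[[[0,0,0.06,0,0,0,10],[0,0,0.06,0,0,0,10],[0,0,0.06,0,0,0,10],[0,0,0,0,0,0,10]]]' >/dev/null; python3 f.py tall
python3 -m jog '[[[0,0,0.04,0,0,0,10],[0,0,0.04,0,0,0,10],[0,0,0,0,0,0,10]]]' >/dev/null; python3 f.py tall
python3 -m jog '[[[0,0,0.03,0,0,0,10],[0,0,0,0,0,0,10]]]' >/dev/null; python3 f.py tall
python3 -m jog '[[[0,0,0.02,0,0,0,10],[0,0,0,0,0,0,10]]]' >/dev/null; python3 f.py tall
```

```text
t 17.225 foot depth below face 11.02 lateral [ 0.52 -0.9   0.19] axial F 7.54 F [-4.8 -0.6  2.3] grip 100.14626482268795
t 17.6 foot depth below face 14.82 lateral [ 0.67 -0.92  0.27] axial F 10.15 F [-5.7 -1.4  4.7] grip 100.37476034697931
t 17.85 foot depth below face 16.13 lateral [ 0.78 -0.97  0.33] axial F 10.21 F [-5.5 -0.9  4.9] grip 100.47081056371098
t 18.1 foot depth below face 16.87 lateral [ 0.99 -1.01  0.44] axial F 11.9 F [-6.6 -1.3  6.3] grip 100.63846022123471
```

```bash
python3 -m jog '[[[0,0,0.02,0,0,0,10],[0,0,0,0,0,0,10]]]' >/dev/null; python3 f.py tall
python3 -m jog '[[[0,0,0.02,0,0,0,10],[0,0,0,0,0,0,10]]]' >/dev/null; python3 f.py tall
```

```text
t 18.35 foot depth below face 17.2 lateral [ 1.52 -1.17  0.72] axial F 14.32 F [-8.  -1.1  8.3] grip 100.9969667630503
t 18.6 foot depth below face 17.62 lateral [ 1.99 -1.27  0.98] axial F 17.5 F [-9.4  0.  11.3] grip 101.36355996248312
```

Steep rise again, so the tall stop is reached. Firm up, hold, withdraw.

```bash
python3 -m jog '[[[0,0,0.02,0,0,0,10],[0,0,0,0,0,0,10],[0,0,0,0,0,0,10]]]' >/dev/null; python3 f.py tall
python3 -m jog '[[[0,0,0,0,0,0,10],[0,0,0,0,0,0,10],[0,0,0,0,0,0,10],[0,0,0,0,0,0,10],[0,0,0,0,0,0,10],[0,0,0,0,0,0,10],[0,0,0,0,0,0,10],[0,0,0,0,0,0,10]]]' >/dev/null; python3 f.py tall
python3 -m jog '[[[0,0,-0.1,0,0,0,10],[0,0,-0.1,0,0,0,10],[0,0,-0.1,0,0,0,10],[0,0,-0.2,0,0,0,10],[0,0,-0.3,0,0,0,10],[0,0,-0.5,0,0,0,10],[0,0,-0.8,0,0,0,10],[0,0,-0.6,0,0,0,10],[0,0,0,0,0,0,10],[0,0,0,0,0,0,10]]]' >/dev/null; python3 f.py tall
python3 - <<'E'
from h import *
s=read_state();print(s["position"],s["joints"].round(2))
G=goal(s["position"],[0,0,-1]);
goal([480.4,-11,200],[0,0,-1],G[:,1],s["position"],G)
E
```

```text
t 18.975 foot depth below face 18.03 lateral [ 2.42 -1.41  1.21] axial F 20.75 F [-12.1  -0.8  13.4] grip 101.7188595632615
t 19.975 foot depth below face 18.01 lateral [ 2.43 -1.43  1.21] axial F 19.14 F [-11.2  -0.3  12.1] grip 101.71908235904993
t 21.225 foot depth below face -112.97 lateral [-0.98 -0.37 -0.6 ] axial F -0.63 F [ 0.2  0.8 -4.1] grip 99.11792595143197
[ 486.68491465 -258.65050436  314.93641787] [-0.82 -0.37  2.    0.47  1.26 -2.68]
pos [ 486.7 -258.7  314.9] shift/50 [0. 0. 0.] turn/5deg [ 0.025  6.002 -0.007]
pos [ 486.7 -258.7  314.9] shift/50 [-0.876  4.877  2.299] turn/5deg [0. 0. 0.]
```

```bash
python3 -m jog '[[[0,0,0,0,0.9,0,10],[0,0,0,0,0.9,0,10],[0,0,0,0,0.9,0,10],[0,0,0,0,0.9,0,10],[0,0,0,0,0.9,0,10],[0,0,0,0,0.9,0,10],[0,0,0,0,0.6,0,10],[0,0,0,0,0,0,10]]]'>/dev/null
python3 -m jog '[[[-0.15,0.81,0,0,0,0,10],[-0.15,0.81,0,0,0,0,10],[-0.15,0.81,0.3,0,0,0,10],[-0.15,0.81,0.5,0,0,0,10],[-0.15,0.81,0.5,0,0,0,10],[-0.13,0.83,0.5,0,0,0,10],[0,0,0.5,0,0,0,10],[0,0,0,0,0,0,10],[0,0,0,0,0,0,10]]]'
python3 - <<'E'
from h import *
c=shot("w6");s=c["state"]
goal([480.4,-11,91.3],[0,0,-1])
Q=cloud(c).reshape(-1,3);d=np.hypot(*(Q[:,:2]-s["position"][:2]).T);Q=Q[d<22]
z=s["position"][2]
for a,b in((8,35),(-30,-20),(-70,-38),(-80,-70)):
    k=Q[(Q[:,2]>z+a)&(Q[:,2]<z+b)]
    if len(k):print(a,len(k),(k.min(0)-s["position"]).round(1),(k.max(0)-s["position"]).round(1))
S=camera("scene");R,o=cam(S);pickle.dump(S,open("pics/s2.pkl","wb"))
px=cv2.projectPoints(s["position"],np.array(S["rvec"]),np.array(S["tvec"]),S["mtx"],None)[0].ravel().astype(int);print(px)
cv2.imwrite("pics/s2.png",cv2.resize(S["image"][px[1]-40:px[1]+80,px[0]-80:px[0]+80],None,fx=5,fy=5))
E
```

```text
clock: 23.35
position: [481.5, -11.5, 202.4]
tool_rot: [-0.317, 3.123, 0.001]
ft_force: [-0.1, -0.5, -3.4]
opening: 0.188
grip_force: 99.3
pos [481.9 -11.7 203. ] shift/50 [0.035 0.021 2.234] turn/5deg [-0.001  0.044  0.   ]
8 2807 [-14.3 -21.8   8. ] [12.3 19.  35. ]
-30 184 [-10.2 -10.4 -30. ] [  2.4  10.4 -20.1]
-70 458 [-12.3 -12.3 -69.9] [  2.8  12.4 -38. ]
-80 91 [-12.4 -12.  -79. ] [ -0.3  11.6 -70.1]
[306 220]
```

```bash
sleep 6
```

```text
(no output)
```

View pics/s2.png

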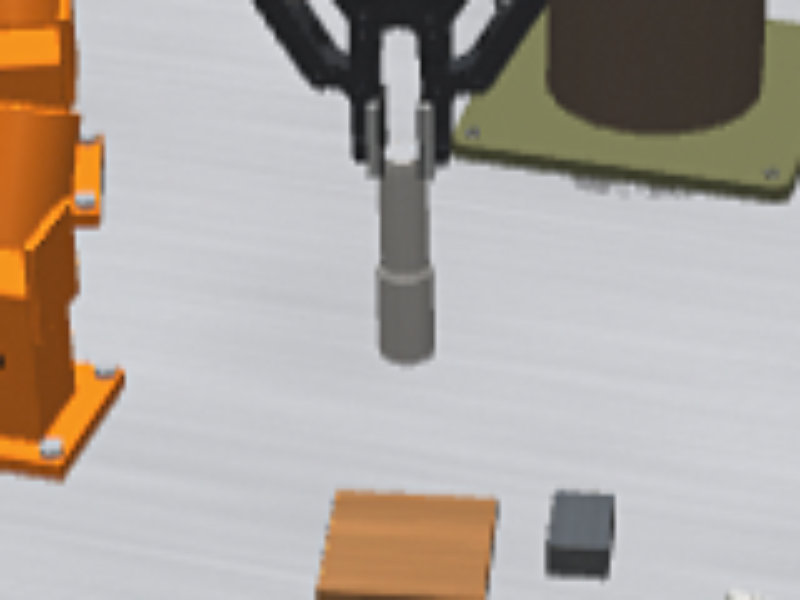

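The punch hangs straight in the fingers at (405,260) in the crop, above the pad at (408,545), with its foot 79 mm below the TCP. Lowering.

```bash
python3 -m jog '[[[0.03,0.02,0.8,0,0.04,0,10],[0,0,0.8,0,0,0,10],[0,0,0.4,0,0,0,10],[0,0,0.18,0,0,0,10],[0,0,0,0,0,0,10],[0,0,0,0,0,0,10]]]'
for i in 1 2; do python3 -m jog '[[[0,0,0.02,0,0,0,10],[0,0,0,0,0,0,10]]]' | grep -E "position|ft_"; done
```

```text
clock: 24.2
position: [480.8, -10.8, 94.4]
tool_rot: [-0.318, 3.124, -0.001]
ft_force: [0.7, -0.8, -3.4]
opening: 0.186
grip_force: 99.3
position: [479.8, -10.6, 92.3]
ft_force: [-0.1, 0.3, -3.7]
position: [479.7, -10.5, 91.1]
ft_force: [0.0, -0.6, -1.9]
```

Touching (1.5 N). A touch further, then release gently and retreat.

```bash
python3 -m jog '[[[0,0,0.01,0,0,0,10],[0,0,0,0,0,0,10]]]' | grep -E "position|ft_"
python3 -m jog '[[[0,0,0,0,0,0,26],[0,0,0,0,0,0,30],[0,0,0,0,0,0,40],[0,0,0,0,0,0,60],[0,0,0,0,0,0,85],[0,0,0,0,0,0,85],[0,0,0,0,0,0,85],[0,0,0,0,0,0,85]]]' 20
python3 -m jog '[[[0,0,-0.2,0,0,0,85],[0,0,-0.5,0,0,0,85],[0,0,-0.8,0,0,0,85],[0,0,-0.9,0,0,0,85],[0,0,-0.6,0,0,0,85],[0,0,0,0,0,0,85],[0,0,0,0,0,0,85]]]'
python3 - <<'E'
from h import *
c=shot("w7");Q=cloud(c).reshape(-1,3);Q=Q[np.hypot(Q[:,0]-480,Q[:,1]+11)<30]
for a,b in((105,121),(65,95),(20,50)):
    k=Q[(Q[:,2]>a)&(Q[:,2]<b)]
    if len(k):print(a,len(k),k.mean(0).round(1),k.min(0).round(1),k.max(0).round(1))
S=camera("scene");cv2.imwrite("pics/s3.png",S["image"])
E
```

```text
position: [480.0, -10.6, 91.0]
ft_force: [-1.1, 0.5, 2.6]
clock: 25.95
position: [479.4, -10.6, 90.2]
tool_rot: [0.318, -3.124, -0.0]
ft_force: [-0.4, -0.2, -0.8]
opening: 0.997
grip_force: 0.0
clock: 26.82
position: [479.2, -10.4, 239.4]
tool_rot: [0.318, -3.122, -0.001]
ft_force: [-0.1, -0.3, 0.3]
opening: 0.996
grip_force: 0.0
105 486 [478.4 -10.5 114.8] [469.2 -20.6 105.2] [4.909e+02 3.000e-01 1.181e+02]
65 115 [471.5 -11.8  80.3] [469.1 -20.8  65.3] [ 4.815e+02 -4.000e-01  9.470e+01]
20 90 [469.6 -12.1  36. ] [467.  -22.8  20.7] [481.5   1.4  49.9]
```

```bash
sleep 8
```

```text
(no output)
```

View pics/s3.png

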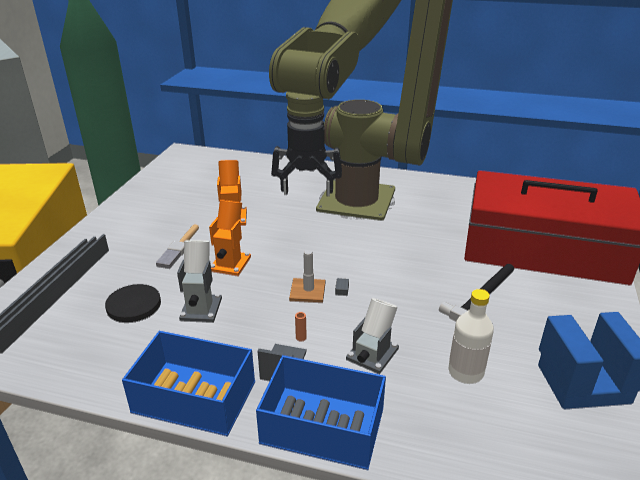

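The punch stands upright at the pad's middle, (308,271), measured at (480, −10.5). Everything else is where it was, and the gripper is clear.

```bash
python3 -c "
from rig import close_job
print(close_job())"
```

```text
the job is handed in; nothing more can be done
None
```

Both plungers were pressed to their stops in order at about 19–21 N, held for about a second and released, then the punch was stood upright at the middle of its pad and the job handed in at about 27 s; no verdict came back.

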